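# Press the leveller and the gate key home in their sloping cutout trays

### The job

Put the wooden grain leveller and the hopper gate key away: press each one fully home, flat on the floor of the sloping cutout tray that has its shape, head end uphill, and let go. The cutout plates sit loosely in their frames, so feel for the recess. Leave the other things on the bench where they are.

Things in the scene. Friction and masses are not known exactly. Their poses are not given: they have to be found in the camera images.
- leveller: T-shaped grain leveller of brown wood, 160 g or so, lying on the bench. Origin on its underside in the middle of the handle's width; centre of mass at x +9 mm; z up, x along the handle to the head. Handle x -70 to +32 mm, 24 mm wide (y -12 to 12), 30 mm tall; cross bar x 32 to 56 mm, y -40 to 40 mm, 20 mm tall; edges rounded 2 mm.
- leveller_head (a point): Middle of the leveller's cross bar, on its underside, 44 mm from the leveller's origin along its x.
- key: L-shaped hopper gate key, 280 g or so, black plastic handle and steel arm, lying on the bench. Origin on its underside in the middle of the handle's width; centre of mass at x -9, y +4 mm; z up, x along the handle to the arm. Handle x -80 to +20 mm, 24 mm wide (y -12 to 12), 30 mm tall; steel neck to x 34 mm, 22 mm wide, 18 mm tall; steel arm x 34 to 58 mm, from y -12 out to +50 mm, 16 mm tall.
- key_head (a point): Near the end of the key's side arm, on its underside, at x 46, y 38 mm of the key.
- leveller_tray: Tray sloping 25 deg, face up and towards the robot, with a black cutout plate whose recess has the tool's outline, 10 mm deep, square-edged: slot x -72 to 30, y -13.5 to 13.5 mm; cross-bar pocket x 30 to 58, y -42 to 42 mm. z square to the face, x up the slope, y to its left. Origin on the recess floor: where the tool's origin comes when home with the plate in mid position, axes then agreeing (head uphill).
- key_tray: Tray sloping 25 deg, face up and towards the robot, with a black cutout plate whose recess has the tool's outline, 10 mm deep, square-edged: slot x -82 to 30, y -13.5 to 13.5 mm; arm pocket x 30 to 60, y -13.5 to 52 mm. z square to the face, x up the slope, y to its left. Origin on the recess floor: where the tool's origin comes when home with the plate in mid position, axes then agreeing (head uphill).
- leveller_face (a point): Point on the level of the plate's face, 10 mm above the tray's origin along the tray's z. The plate (174 x 110 mm) is loose in its wooden frame: along the tray's y it sits, unreported, up to 7 mm either side of mid position (no play in x, z), and resists sliding with 14 N. At mid position its centre is at tray y 0 mm.
- key_face (a point): Point on the level of the plate's face, 10 mm above the tray's origin along the tray's z. The plate (174 x 110 mm) is loose in its wooden frame: along the tray's y it sits, unreported, up to 7 mm either side of mid position (no play in x, z), and resists sliding with 14 N. At mid position its centre is at tray y 19 mm.
- leveller_stand: Plywood stand carrying the leveller's tray, bolted down, 170 x 136 mm in plan, upper edge 150 mm high. Origin under its middle. In its tray a round steel spring bulges from the slot's low-y wall (tray x -26 to 11 mm), over 2 mm below the face: a tool drops in freely 3 mm or so, then needs a firm press (5 to 20 N) past the spring to the floor; the spring then holds it.
- key_stand: Plywood stand carrying the key's tray, bolted down, 170 x 136 mm in plan, upper edge 150 mm high. Origin under its middle. In its tray a round steel spring bulges from the slot's low-y wall (tray x -26 to 11 mm), over 2 mm below the face: a tool drops in freely 3 mm or so, then needs a firm press (5 to 20 N) past the spring to the floor; the spring then holds it.
- tape_roll: Roll of paper tape standing flat, 90 mm across, 45 mm tall; bystander. Origin under its centre.
- sample_jar: Closed sample jar, 66 mm across, 90 mm tall; bystander. Origin under its centre.
- green_cup: Green plastic measuring cup, 90 mm across, 80 mm tall; bystander. Origin under its centre.
- bag_clip: White bag clip 110 x 16 x 14 mm lying along its x; bystander. Origin under its middle.
- brush: Hand brush lying on the bench along its x; bystander.
There are look-alikes about, which are no part of the job. What is meant by the leveller is not yellow, and is the smaller of those in its own colour.

How it is judged:
By the outcome, as a careful person would: the job done as asked, in the order asked, and still so for the second after the job is handed in, with the robot touching nothing.
It also fails if it takes over 72 s, if anything falls off the work surface, if the arm or the gripper's body presses on something with over 40 N, if the wrist force passes 120 N, or if a joint passes its speed limit or range.

### The arm

A 6-joint arm with a two-finger parallel gripper is mounted at the origin on the work surface. World frame = base frame: x ahead of the robot, y to its left, z up, the work surface at z = 0. Lengths are in m, angles in rad, forces in N, time in s.
With the tool pointing down it reaches from about 0.35 to 0.975 m from the base axis. Payload 4.9 kg.
Tool frame: the origin (TCP) lies midway between the tips of the shut fingers; the grasp point (between the pads) lies 19 mm behind it; z points along the fingers, y is the line along which they close (so a half turn about z gives the same grasp; the last joint's range is limited). The gripper opens to 85 mm and grips with 20 to 120 N. Pads are 22 mm wide; open, the fingers measure 114 mm over their backs; the gripper's body (76 mm by 85 mm) begins 54 mm behind the grasp point. The pads swing forward as they close: fully open they stand 13 mm farther back than shut.
Start: joints at [-1.232, 0.053, 1.613, -0, 1.476, -0.119], TCP at [0.276, -0.561, 0.231] pointing down, gripper open.
Joint ranges: [-3.01, 3.01], [-1.01, 2.22], [0.06, 2.58], [-1.02, 4.17], [0.09, 2.62], [-3.14, 3.14]. Speed limits (rad/s): [2.57, 2.57, 3.14, 3.14, 3.14, 3.14].

### API

Orientations are given as a unit quaternion [w, x, y, z].
In Python, from plant import state, grab_frame, job_done, cut_out, place_of gives the robot as it stands.
- The arm moves only by the tool jog_arm, never from a script. Its argument "motion" is text: rows parted by semicolons, each of 7 numbers parted by spaces: the opening in per cent of the stroke, from 0 (shut) to 100 (fully open), then the shift along the tool's x, y, z as a fraction of full scale, then the turn, a rotation vector about the tool's x, y, z as a fraction of full scale. A call has exactly 5 rows; each row is the pose to reach, as a shift and turn from the pose commanded when the call began, along the tool's axes at that moment; what a row does not reach only later rows make up. Full scale, the value 1, is 50 cm for a shift and 1.5 rad for a turn. A row lasts 1/8 s, in which the tool goes at most 62.5 mm and 10.7 degrees, less where a joint would pass 70% of its speed; a pose out of reach is approached as far as the arm can. A call with a number of a shift or a turn outside -1 to 1 is refused whole. A call with a gripper value outside its range is refused whole. The fingers move at their own pace and stop on an object; the grip force is fixed at half the most. Time passes only in rows, so rows that repeat a pose let the fingers close, or fill a call up. It gives the time, the measured TCP pose, the force, the opening and the grip force at its end, in the units of the state.
- state(): the state, without advancing time (a new reading comes with each control period).
- grab_frame(name): name is "scene" or "top" or "wrist"; returns a dict with "color" (480x640x3 uint8, red, green, blue), "range_z" (480x640 float32, m along the optical axis (not along the pixel's ray), 0 where there is no reading), "intrinsics" (3x3 intrinsics, pixels), "k1" (the pictures are not rectified: a ray, as slopes to the right and down, at radius r is drawn at 1 + k1 r^2 times it, then the intrinsics apply), "world_from_camera" (4x4, takes a point from camera to world coordinates). Camera axes: x right, y up, looking along -z (the intrinsics and any distortion apply to the point x, -y, -z); pixel columns grow to the right and rows downward; lengths in m; the calibration is good to about 2 mm. A picture is of the moment at which its call begins.
- job_done(): hands the job in; it is judged then, once.
Trained networks look in the newest picture that a camera, given by its name, has taken for a name from the list of things; names that differ only in an ending like _2 or _b are one class to them, and where a whole thing is asked for, a point or a joint stands for the part that bears it (a point fixed in the world has none). Each returns a list of dicts, best first, with "p" (0 to 1); they miss things now and then, are a little off and sometimes report something else, mostly with a low value. They report only what shows in the picture. A call takes as long as a camera call. They do not tell look-alikes from the thing itself.
- cut_out(camera, thing): "pixels" (480x640 bool, what is visible of it).
- place_of(camera, thing): "at" ([x, y, z] in m, in world coordinates, good to about 4 mm: a listed point, or the origin of a listed thing).
The state is a dict: "time": time; "joint_pos": joint angles; "joint_vel": joint speeds; "joint_efforts": joint torques, N m; "tool_pos": TCP position; "tool_rot": TCP orientation; "contact_force": force on the tool from outside, world axes, zero at the start; "ft_torque": the same for the moment, N m; "gripper_width": opening from 0.0 (shut) to 1.0 (fully open); "grasp_force": force on a finger pad.
Only numpy, scipy, OpenCV 4.12 (cv2) and the standard library are available. Lean on these libraries where they do the work, as an engineer would, in place of code of your own. Each camera call takes 0.05 s, during which the arm holds its last target. There are 200 camera calls.

## Working session

There is one attempt and no reset: what is moved stays moved. The work goes in short steps, Python scripts to look and compute and a tool call to move; the robot and the scene stay as the last step left them, time stands still between calls to the robot, and variables do not carry over. Pictures are saved under pics/ and viewed, at most 10 in all, crops included, and the job is handed in when it is done.

Besides the shell and the picture viewer there is one more tool, called after ">>>" by a JSON object that holds its "method" and its "body". jog_arm: Moves the arm, as the interface text tells. Shift numbers are shares of 50 cm and turn numbers shares of 1.5 rad, none past 1 either way. Its arguments: {"type":"object","properties":{"motion":{"type":"string"}},"required":["motion"]}

```bash
ls; mkdir -p pics; cat > h.py <<'E'
import numpy as np, cv2
from plant import state, grab_frame, job_done, cut_out, place_of
def cloud(f):
    K=np.array(f["intrinsics"]);z=f["range_z"];h,w=z.shape
    v,u=np.mgrid[:h,:w].astype(float)
    xd=(u-K[0,2])/K[0,0];yd=(v-K[1,2])/K[1,1];x,y=xd.copy(),yd.copy()
    for _ in range(15):
        s=1+f["k1"]*(x*x+y*y);x,y=xd/s,yd/s
    P=np.stack([x*z,-y*z,-z,np.ones_like(z)],-1)@np.array(f["world_from_camera"]).T
    P=P[...,:3];P[z<=0]=np.nan
    return P
E
cat > a.py <<'E'
from h import *
print(state())
for c in("scene","top"):
    f=grab_frame(c);cv2.imwrite(f"pics/{c}0.png",f["color"][...,::-1])
    P=cloud(f);np.save(f"{c}.npy",P)
    for t in("leveller","key","leveller_head","key_head","leveller_tray","key_tray","leveller_face","key_face","leveller_stand","key_stand"):
        print(c,t,[(round(d["p"],2),np.round(d["at"],3).tolist()) for d in place_of(c,t)])
    for t in("leveller","key"):
        for d in cut_out(c,t):
            m=d["pixels"];p=P[m];v,u=np.nonzero(m);col=f["color"][m].mean(0)
            print(c,"cut",t,round(d["p"],2),m.sum(),u.mean().round(),v.mean().round(),np.nanmedian(p,0).round(3),np.nanmax(p,0).round(3),col.round())
print(state()["time"])
E
python3 a.py
```

```text
pics
{'time': 0.0, 'joint_pos': array([-1.23199208e+00,  5.33742620e-02,  1.61427556e+00, -1.86511812e-05,
        1.47599148e+00, -1.19012465e-01]), 'joint_vel': array([-7.31628633e-04, -1.12369637e-03, -1.55645788e-03,  9.29130916e-04,
       -1.29422585e-03, -3.74412256e-05]), 'joint_efforts': array([ 8.99752176e-04, -3.93669105e+01, -3.70182252e+01, -2.25195248e-05,
        7.08070263e-03, -2.17411156e-06]), 'tool_pos': array([ 0.27602754, -0.5600601 ,  0.23006324]), 'tool_rot': array([-1.01712434e-03,  9.73913972e-01,  2.26915239e-01, -1.21569095e-04]), 'contact_force': array([-0.69645525, -0.7045751 , -0.56357523]), 'ft_torque': array([-0.00482849,  0.02513588,  0.01380402]), 'grasp_force': 0.0, 'gripper_width': 1.003055185743272}
scene leveller [(0.86, [0.481, -0.14, -0.004]), (0.85, [0.26, -0.283, -0.001]), (0.73, [0.679, -0.467, -0.003])]
scene key [(0.9, [0.51, -0.379, 0.0])]
scene leveller_head [(0.68, [0.504, -0.111, 0.003]), (0.61, [0.682, -0.425, -0.003]), (0.59, [0.279, -0.221, -0.0])]
scene key_head [(0.75, [0.57, -0.363, 0.001]), (0.62, [0.702, -0.312, -0.0])]
scene 
[... 1524 characters left out ...]
])]
top key_tray [(0.75, [0.554, 0.332, 0.102])]
top leveller_face [(0.68, [0.645, 0.062, 0.115])]
top key_face [(0.88, [0.543, 0.334, 0.111]), (0.28, [0.398, 0.115, 0.003])]
top leveller_stand [(0.77, [0.644, 0.062, -0.002])]
top key_stand [(0.82, [0.538, 0.35, 0.001]), (0.73, [0.64, 0.06, 0.0])]
top cut leveller 0.93 1004 500.0 163.0 [ 0.675 -0.445  0.022] [ 0.72  -0.406  0.035] [187. 151.   3.]
top cut leveller 0.88 876 358.0 251.0 [ 0.484 -0.13   0.024] [ 0.541 -0.077  0.035] [133.  84.  40.]
top cut leveller 0.57 2097 424.0 350.0 [ 0.261 -0.252  0.037] [ 0.341 -0.186  0.05 ] [129.  81.  39.]
top cut key 0.93 921 464.0 237.0 [ 0.509 -0.368  0.023] [ 0.58  -0.328  0.038] [76. 74. 69.]
1.3
```

View pics/top0.png

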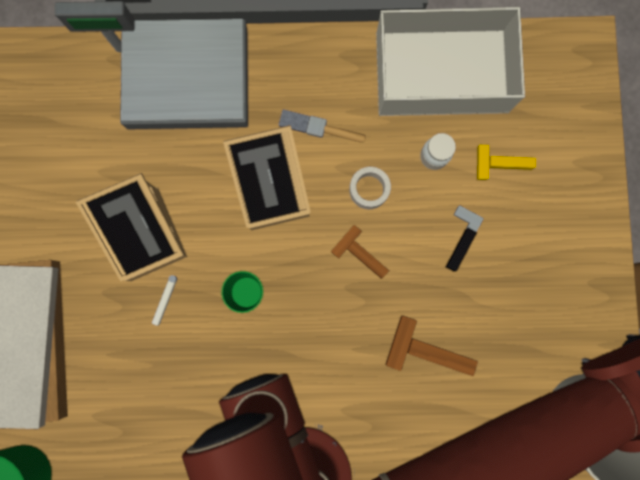

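View pics/scene0.png

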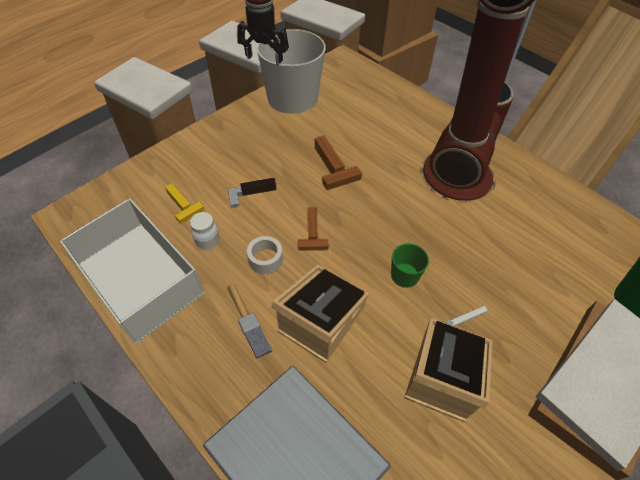

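```bash
cat >> h.py <<'E'
from scipy.optimize import minimize
from scipy.spatial import cKDTree
def grid(rects,s=.002):
    return np.concatenate([np.stack(np.meshgrid(np.arange(a+s/2,b,s),np.arange(c+s/2,d,s)),-1).reshape(-1,2) for a,b,c,d in rects])
LEV=[(-.070,.032,-.012,.012),(.032,.056,-.04,.04)]
KEY=[(-.080,.034,-.012,.012),(.034,.058,-.012,.05)]
LT=[(-.072,.030,-.0135,.0135),(.030,.058,-.042,.042)]
KT=[(-.082,.030,-.0135,.0135),(.030,.060,-.0135,.052)]
def fit(pts,rects,inits):
    g=grid(rects);tk=cKDTree(g);best=None
    def cost(q):
        c,s=np.cos(q[2]),np.sin(q[2]);R=np.array([[c,-s],[s,c]])
        loc=(pts-q[:2])@R
        a=np.maximum(tk.query(loc)[0]-.0015,0);b=np.maximum(cKDTree(loc).query(g)[0]-.0015,0)
        return (np.minimum(a,.01)**2).mean()+(np.minimum(b,.01)**2).mean()
    for i in inits:
        r=minimize(cost,i,method="Nelder-Mead",options=dict(initial_simplex=np.array(i)+np.array([[0,0,0],[.01,0,0],[0,.01,0],[0,0,.15]]),xatol=1e-4,fatol=1e-12))
        if best is None or r.fun<best.fun: best=r
    return best.x,np.sqrt(best.fun)*1e3
E
cat > b.py <<'E'
from h import *
Pt,Ps=np.load("top.npy"),np.load("scene.npy")
def near(P,x,y,r,lo,hi):
    p=P.reshape(-1,3);p=p[~np.isnan(p[:,0])]
    return p[(np.hypot(p[:,0]-x,p[:,1]-y)<r)&(p[:,2]>lo)&(p[:,2]<hi)]
for n,rects,x,y,th in(("lev",LEV,.479,-.14,.9),("key",KEY,.511,-.38,-.4)):
    for c,P in(("top",Pt),("scene",Ps)):
        p=near(P,x,y,.1,.010,.06)
        print(n,c,len(p),np.percentile(p[:,2],[5,50,95]).round(4),fit(p[:,:2],rects,[(x,y,th+d) for d in(-.3,0,.3)]))
for n,x,y in(("lev",.645,.06),("key",.55,.335)):
    for c,P in(("top",Pt),("scene",Ps)):
        p=near(P,x,y,.085,.07,.16)
        # plane of face by ransac
        rng=np.random.default_rng(0);bi=None
        for _ in range(400):
            a=p[rng.choice(len(p),3,False)];nn=np.cross(a[1]-a[0],a[2]-a[0]);nn/=np.linalg.norm(nn)+1e-12;nn*=np.sign(nn[2])
            if nn[2]<.8:continue
            m=abs((p-a[0])@nn)<.0025
            if bi is None or m.sum()>bi.sum():bi=m
        q=p[bi];cc=q.mean(0);nn=np.linalg.svd(q-cc)[2][2];nn*=np.sign(nn[2])
        print(n,c,"face n",nn.round(4),"slope",np.degrees(np.arccos(nn[2])).round(2),"yaw",np.arctan2(-nn[1],-nn[0]).round(4),"c",cc.round(4),"hist d mm",np.histogram((p-cc)@nn*1e3,bins=[-16,-14,-12,-10,-8,-6,-4,-2,0,2,4,6])[0])
E
python3 b.py
```

```text
lev top 918 [0.0143 0.0246 0.032 ] (array([ 0.47769875, -0.1399952 ,  0.83884444]), np.float64(0.018838631919260114))
lev scene 567 [0.0155 0.0245 0.0336] (array([ 0.48076291, -0.14077476,  0.8340749 ]), np.float64(0.36204712390174704))
key top 867 [0.0119 0.0247 0.0318] (array([ 0.5093974 , -0.37617071, -0.5286034 ]), np.float64(0.09851076012991088))
key scene 577 [0.0123 0.022  0.0332] (array([ 0.51082401, -0.37657692, -0.5362063 ]), np.float64(0.5186293335827443))
lev top face n [-0.4114 -0.0957  0.9064] slope 24.99 yaw 0.2286 c [0.6387 0.0631 0.1105] hist d mm [158 305 395 396 310 333 590 911 848 502 147]
lev scene face n [-0.4087 -0.0945  0.9077] slope 24.81 yaw 0.2273 c [0.6425 0.0646 0.1147] hist d mm [ 79 130 254 348 120 187 305 805 884  94   2]
key top face n [-0.3879 -0.1827  0.9034] slope 25.39 yaw 0.4403 c [0.5403 0.3454 0.1114] hist d mm [148 256 355 370 315 374 629 914 852 488 163]
key scene face n [-0.3876 -0.1644  0.9071] slope 24.9 yaw 0.4013 c [0.5439 0.349  0.1171] hist d mm [122 154 321 374 124 251 316 918 984 107   1]
```

```bash
cat >> h.py <<'E'
from scipy.spatial.transform import Rotation as Ro
def pose():
    s=state();q=s["tool_rot"];return s["tool_pos"],Ro.from_quat([q[1],q[2],q[3],q[0]])
def Rdown(yaw): return Ro.from_euler("z",yaw)*Ro.from_euler("x",np.pi)
def Rtray(yaw,sl=np.radians(25)): return Ro.from_euler("z",yaw)*Ro.from_euler("y",-sl)  # tray axes
def Rintray(yaw): return Rtray(yaw)*Ro.from_euler("x",np.pi)
def go(pos,R,src=None):
    p,Rc=src or pose()
    d=Rc.inv().apply(np.array(pos)-p)/.5;t=(Rc.inv()*R).as_rotvec()/1.5
    print("shift",d.round(4),"turn",t.round(4),"| mm",np.linalg.norm(d*500).round(1),"deg",np.degrees(np.linalg.norm(t*1.5)).round(1))
E
python3 - <<'E'
from h import *
th=.837;R=Rdown(th)
g=np.array([.479,-.140])+.005*np.array([np.cos(th),np.sin(th)])
print(g)
go([*g,.15],R)
E
```

```text
[ 0.48234847 -0.13628681]
shift [ 0.7449 -0.5791  0.1626] turn [-0.      0.     -0.2528] | mm 478.7 deg 21.7
```

>>> {"method": "jog_arm", "body": {"motion": "100 0.745 -0.579 0.163 0 0 -0.253;100 0.745 -0.579 0.163 0 0 -0.253;100 0.745 -0.579 0.163 0 0 -0.253;100 0.745 -0.579 0.163 0 0 -0.253;100 0.745 -0.579 0.163 0 0 -0.253"}}

```text
time: 1.92
tool_pos: [0.4115, -0.2819, 0.1781]
tool_rot: [0.0, 0.914, 0.406, 0.0]
contact_force: [0.1, 0.6, 0.0]
gripper_width: 0.999
grasp_force: 0.0
```

```bash
python3 - <<'E'
from h import *
go([.4823,-.1363,.15],Rdown(.837)); s=state();print(s["time"],s["tool_pos"],s["contact_force"])
E
```

```text
shift [ 0.3112 -0.09    0.0562] turn [ 0.0007 -0.0001 -0.0001] | mm 164.4 deg 0.1
1.925 [ 0.41145785 -0.28193381  0.17810193] [0.11983841 0.60537081 0.02663154]
```

>>> {"method": "jog_arm", "body": {"motion": "60 0.311 -0.09 0.056 0 0 0;60 0.311 -0.09 0.056 0 0 0;60 0.311 -0.09 0.056 0 0 0;60 0.311 -0.09 0.056 0 0 0;60 0.311 -0.09 0.056 0 0 0"}}

```text
time: 2.55
tool_pos: [0.4815, -0.1384, 0.1503]
tool_rot: [0.0, 0.914, 0.407, -0.0]
contact_force: [0.1, -0.7, -0.2]
gripper_width: 0.601
grasp_force: 0.0
```

```bash
cat > c.py <<'E'
from h import *
f=grab_frame("wrist");cv2.imwrite("pics/w1.png",f["color"][...,::-1]);P=cloud(f);np.save("w1.npy",P)
p=P.reshape(-1,3);p=p[~np.isnan(p[:,0])]
p=p[(np.hypot(p[:,0]-.48,p[:,1]+.13)<.1)&(p[:,2]>.010)&(p[:,2]<.045)]
print(len(p));p=p[::max(1,len(p)//2500)]
q,e=fit(p[:,:2],LEV,[(.479,-.14,.837)]);print(q,e,np.percentile(p[:,2],[5,50,95]))
T=np.array(f["world_from_camera"]);pp,R=pose();print("cam in tool",R.inv().apply(T[:3,3]-pp),"axis",R.inv().apply(-T[:3,2]))
th=q[2];g=q[:2]+.005*np.array([np.cos(th),np.sin(th)])
go([*g,.014],Rdown(th));print(state()["gripper_width"],pp)
E
python3 c.py
```

```text
8987
[ 0.47887328 -0.14012121  0.83808836] 0.0 [0.01932707 0.02917114 0.03132457]
cam in tool [ 6.81216946e-02 -1.37941425e-04 -1.42974438e-01] axis [-2.68317876e-01  7.40100327e-05  9.63330427e-01]
shift [ 0.0047 -0.0023  0.2729] turn [ 0.0005  0.0001 -0.0011] | mm 136.5 deg 0.1
0.6011359059723395 [ 0.48144767 -0.13884218  0.150476  ]
```

View pics/w1.png

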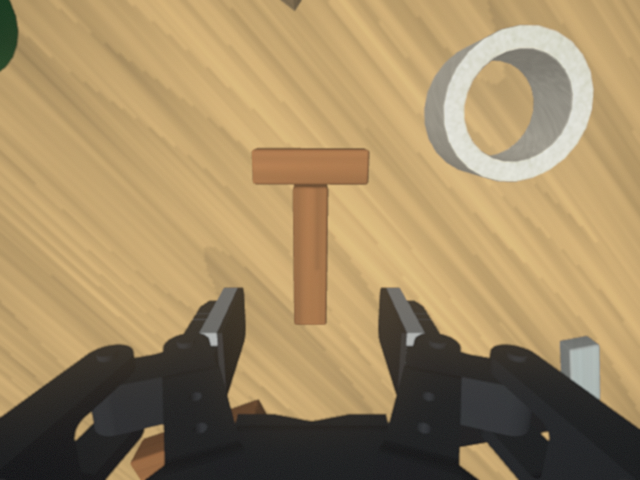

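>>> {"method": "jog_arm", "body": {"motion": "60 0.0047 -0.0023 0.12 0 0 0;60 0.0047 -0.0023 0.24 0 0 0;60 0.0047 -0.0023 0.276 0 0 0;60 0.0047 -0.0023 0.276 0 0 0;20 0.0047 -0.0023 0.276 0 0 0"}}

```text
time: 3.22
tool_pos: [0.4843, -0.1369, 0.0149]
tool_rot: [0.002, 0.914, 0.406, 0.002]
contact_force: [0.3, 0.5, -1.2]
gripper_width: 0.402
grasp_force: 0.0
```

>>> {"method": "jog_arm", "body": {"motion": "0 0 0 0 0 0 0;0 0 0 0 0 0 0;0 0 0 0 0 0 0;0 0 0 0 0 0 0;0 0 0 0 0 0 0"}}

```text
time: 3.85
tool_pos: [0.4847, -0.1367, 0.0153]
tool_rot: [0.002, 0.914, 0.407, 0.002]
contact_force: [-0.2, -1.0, 7.0]
gripper_width: 0.261
grasp_force: 62.4
```

```bash
cat > d.py <<'E'
from h import *
L=(np.array([.648,.061,.1055]),.228); K=(np.array([.552,.333,.1035]),.42)
def intray(T,x,y,z,src=None): go(T[0]+Rtray(T[1]).apply([x,y,z]),Rintray(T[1]),src)
E
python3 - <<'E'
from d import *
p,R=pose(); up=p+[0,0,.19]
intray(L,-.06,0,.12,(up,R))
E
```

```text
shift [ 0.34   -0.1425  0.0324] turn [-0.0854  0.2797  0.4004] | mm 185.0 deg 42.6
```

>>> {"method": "jog_arm", "body": {"motion": "0 0 0 -0.12 0 0 0;0 0 0 -0.24 0 0 0;0 0 0 -0.36 0 0 0;0 0 0 -0.38 0 0 0;0 0 0 -0.38 0 0 0"}}

```text
time: 4.47
tool_pos: [0.4825, -0.1355, 0.203]
tool_rot: [0.001, 0.914, 0.407, 0.001]
contact_force: [-0.7, -1.0, -1.8]
gripper_width: 0.26
grasp_force: 61.4
```

>>> {"method": "jog_arm", "body": {"motion": "0 0.34 -0.1425 0.03 -0.0854 0.28 0.4;0 0.34 -0.1425 0.03 -0.0854 0.28 0.4;0 0.34 -0.1425 0.03 -0.0854 0.28 0.4;0 0.34 -0.1425 0.03 -0.0854 0.28 0.4;0 0.34 -0.1425 0.03 -0.0854 0.28 0.4"}}

```text
time: 5.1
tool_pos: [0.5397, 0.0396, 0.1821]
tool_rot: [-0.027, 0.971, 0.112, 0.209]
contact_force: [-0.5, -0.5, -2.5]
gripper_width: 0.262
grasp_force: 61.4
```

```bash
cat > e.py <<'E'
import sys
from d import *
n,nm=sys.argv[1:3];T,rects,tool,loc=(L,LT,LEV,(.5,-.12)) if nm=="L" else (K,KT,KEY,None)
f=grab_frame("wrist");cv2.imwrite(f"pics/{n}.png",f["color"][...,::-1]);P=cloud(f);np.save(f"{n}.npy",P)
p,R=pose();Rt=Rtray(T[1])
print("tcp in tray",Rt.inv().apply(p-T[0]).round(4),"cam in tray",Rt.inv().apply(np.array(f["world_from_camera"])[:3,3]-T[0]).round(3))
Q=Rt.inv().apply((P.reshape(-1,3)-T[0]));ok=~np.isnan(Q[:,0])
sel=ok&(abs(Q[:,0])<.08)&(abs(Q[:,1]-(0 if nm=="L" else .019))<.055)
q=Q[sel];face=q[abs(q[:,2]-.010)<.005]
A=np.c_[face[:,:2],np.ones(len(face))];c=np.linalg.lstsq(A,face[:,2],rcond=None)[0]
r=face[:,2]-A@c;k=abs(r)<.002;c=np.linalg.lstsq(A[k],face[k,2],rcond=None)[0]
print("face plane dzdx,dzdy,z0",c.round(4),len(face))
d=q[:,2]-(q[:,:2]@c[:2]+c[2])
print(np.histogram(d*1e3,bins=np.arange(-14,6,1)))
fl=q[abs(d+.010)<.003];print("floor",len(fl),fl.min(0).round(4),fl.max(0).round(4))
s=fl[::max(1,len(fl)//2500)]
print("recess fit in tray",fit(s[:,:2],rects,[(0,0,0)]))
E
python3 e.py w2 L
```

```text
tcp in tray [-0.0658  0.0025  0.1171] cam in tray [0.002 0.003 0.258]
face plane dzdx,dzdy,z0 [-0.0005 -0.004   0.0104] 19913
(array([ 419,  117,  812, 4425, 4696, 1052,  159,  141,  161,  192,  209,
        218, 1482, 7979, 8196, 1516,   40,    2,    0]), array([-14, -13, -12, -11, -10,  -9,  -8,  -7,  -6,  -5,  -4,  -3,  -2,
        -1,   0,   1,   2,   3,   4,   5]))
floor 11261 [-0.0306 -0.055  -0.0025] [0.0701 0.0488 0.0036]
recess fit in tray (array([ 0.00453045,  0.00801689, -0.01489096]), np.float64(4.073472202279492))
```

View pics/w2.png

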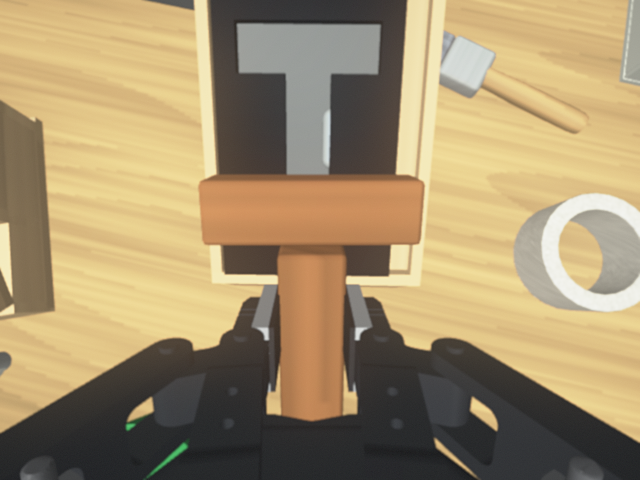

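```bash
cat > edges.py <<'E'
import sys
from d import *
n,nm=sys.argv[1:3];T=L if nm=="L" else K
P=np.load(n+".npy");Q=Rtray(T[1]).inv().apply(P.reshape(-1,3)-T[0]);Q=Q[~np.isnan(Q[:,0])]
fl=Q[(abs(Q[:,2])<.0035)&(abs(Q[:,1])<.053)&(Q[:,1]>-.0465)]
e=lambda a:(np.percentile(a,[.5,99.5])*1e3).round(1)
for a,b in((-.02,-.01),(-.005,.005),(.01,.02),(.02,.028),(.036,.042),(.042,.048),(.048,.055)):
    m=fl[(fl[:,0]>a)&(fl[:,0]<b)]
    if len(m)>20: print("x",a,b,"floor y",e(m[:,1]),len(m))
for a,b in((-.035,-.025),(-.025,-.015),(-.005,.005),(.015,.025),(.025,.035),(.035,.045)):
    m=fl[(fl[:,1]>a)&(fl[:,1]<b)&(fl[:,0]>0)]
    if len(m)>20: print("y",a,b,"floor x",e(m[:,0]))
E
python3 edges.py w2 L
python3 - <<'E'
from d import *
P=np.load("w2.npy").reshape(-1,3);p,R=pose();q=R.inv().apply(P-p);q=q[~np.isnan(q[:,0])]
print(p,np.degrees((Rintray(.228).inv()*R).as_rotvec()))
b=q[(abs(q[:,0]-.038)<.03)&(abs(q[:,1])<.05)&(q[:,2]>-.03)&(q[:,2]<.03)]
e=lambda a:(np.percentile(a,[1,50,99])*1e3).round(1)
m=b[(abs(b[:,1])>.018)];t=m[m[:,2]<np.percentile(m[:,2],50)+.003]
print("bar x",e(t[:,0]),"y",e(t[:,1]),"z",e(t[:,2]))
A=np.c_[t[:,:2],np.ones(len(t))];print("bar plane",np.linalg.lstsq(A,t[:,2],rcond=None)[0])
h=q[(q[:,0]>0)&(q[:,0]<.022)&(abs(q[:,1])<.02)&(abs(q[:,2]+.015)<.012)];print("handle y",e(h[:,1]),"z",e(h[:,2]),len(h))
for s in(-1,1):
    for yy in (.02,.035):
        k=t[abs(t[:,1]-s*yy)<.005];print(s*yy,"bar front/back x",e(k[:,0]))
E
```

```text
x -0.02 -0.01 floor y [-2.4 20.4] 606
x -0.005 0.005 floor y [-2.4 20.2] 594
x 0.01 0.02 floor y [-7. 20.] 749
x 0.02 0.028 floor y [-7.  19.8] 629
x 0.036 0.042 floor y [-35.7  48.5] 1548
x 0.042 0.048 floor y [-35.8  48.4] 1579
x 0.048 0.055 floor y [-35.9  48.4] 1879
y -0.035 -0.025 floor x [30.  56.7]
y -0.025 -0.015 floor x [30.2 56.8]
y -0.005 0.005 floor x [ 0.3 56.9]
y 0.015 0.025 floor x [ 0.3 57.1]
y 0.025 0.035 floor x [30.5 57.1]
y 0.035 0.045 floor x [30.5 57.3]
[0.54108393 0.03876715 0.18381654] [ 0.3061196  -0.56790795 -0.0460415 ]
bar x [24.8 37.1 48.3] y [-40.  -18.8  38.2] z [-5.7 -3.9 -1.6]
bar plane [ 0.06899839  0.00675554 -0.00647566]
handle y [-18.1  -0.3  19.3] z [-26.2 -14.1  -5.2] 5227
-0.02 bar front/back x [ 9.3 36.7 48.2]
-0.035 bar front/back x [25.1 37.3 48.3]
0.02 bar front/back x [25.  37.2 48.3]
0.035 bar front/back x [25.  37.2 48.3]
```

```bash
cat > held.py <<'E'
import sys
from d import *
n=sys.argv[1]
P=np.load(n+".npy").reshape(-1,3);p,R=pose();q=R.inv().apply(P-p);q=q[~np.isnan(q[:,0])]
e=lambda a:(np.percentile(a,[1,50,99])*1e3).round(1)
def plane(b):
    A=np.c_[b[:,:2],np.ones(len(b))];k=np.ones(len(b),bool)
    for _ in range(5):
        c=np.linalg.lstsq(A[k],b[k,2],rcond=None)[0];k=abs(b[:,2]-A@c)<.0015
    return c.round(4),k.sum()
b=q[(q[:,0]>.028)&(q[:,0]<.045)&(abs(q[:,1])<.036)&(q[:,2]>-.012)&(q[:,2]<.006)]
print("bar plane",plane(b))
h=q[(q[:,0]>-.004)&(q[:,0]<.022)&(abs(q[:,1])<.008)&(abs(q[:,2]+.015)<.008)];print("handle top",plane(h))
for z0 in(-.0045,):
    t=q[(abs(q[:,2]-z0)<.002)&(abs(q[:,1])<.05)&(q[:,0]>.02)&(q[:,0]<.06)]
    for a in(.029,.033,.037,.041):
        print("bar y at x",a,e(t[abs(t[:,0]-a)<.002,1]))
for a in(.016,.020):
    k=q[(abs(q[:,0]-a)<.002)&(abs(q[:,2]+.0145)<.0015)&(abs(q[:,1])<.03)];print("handle y",a,e(k[:,1]),len(k))
E
python3 held.py w2
```

```text
bar plane (array([ 0.0037,  0.0056, -0.0041]), np.int64(9360))
handle top (array([ 0.0023,  0.0049, -0.0141]), np.int64(3126))
bar y at x 0.029 [-39.6  -1.   37.6]
bar y at x 0.033 [-39.7  -1.   37.6]
bar y at x 0.037 [-39.4  -1.   37.6]
bar y at x 0.041 [-39.5  -1.   37.7]
handle y 0.016 [-12.1  -0.8  10.4] 678
handle y 0.02 [-12.3  -0.7  10.5] 707
```

```bash
sed -i 's/,.228); K/,.218); K/' d.py; python3 - <<'E'
from d import *
intray(L,.0063,.0058,.045)
E
```

```text
shift [ 0.1458 -0.006   0.1429] turn [-0.0063  0.0066  0.0066] | mm 102.1 deg 1.0
```

>>> {"method": "jog_arm", "body": {"motion": "0 0.07 -0.003 0.05 -0.003 0.003 0.003;0 0.13 -0.006 0.1 -0.006 0.0066 0.0066;0 0.146 -0.006 0.143 -0.006 0.0066 0.0066;0 0.146 -0.006 0.143 -0.006 0.0066 0.0066;0 0.146 -0.006 0.143 -0.006 0.0066 0.0066"}}

```text
time: 5.78
tool_pos: [0.6361, 0.0626, 0.1526]
tool_rot: [-0.023, 0.97, 0.105, 0.217]
contact_force: [-0.0, -0.1, -1.5]
gripper_width: 0.263
grasp_force: 61.3
```

```bash
cat > w.py <<'E'
import sys
from d import *
T=L if sys.argv[1]=="L" else K
p,R=pose();s=state();Rt=Rtray(T[1])
print("tcp tray mm",(Rt.inv().apply(p-T[0])*1e3).round(2),"rot err deg",np.degrees((Rintray(T[1]).inv()*R).as_rotvec()).round(2),"F tray",Rt.inv().apply(s["contact_force"]).round(1),"t",s["time"],s["gripper_width"].round(3))
if len(sys.argv)>2: intray(T,*[float(a)/1e3 for a in sys.argv[2:5]])
E
python3 w.py L 6.3 5.8 24
```

```text
Traceback (most recent call last):
  File "w.py", line 5, in <module>
    print("tcp tray mm",(Rt.inv().apply(p-T[0])*1e3).round(2),"rot err deg",np.degrees((Rintray(T[1]).inv()*R).as_rotvec()).round(2),"F tray",Rt.inv().apply(s["contact_force"]).round(1),"t",s["time"],s["gripper_width"].round(3))
                                                                                                                                                                                                        ^^^^^^^^^^^^^^^^^^^^^^^^
AttributeError: 'float' object has no attribute 'round'
```

```bash
sed -i 's/s\["gripper_width"\].round(3)/round(s["gripper_width"],3)/' w.py; python3 w.py L 6.3 5.8 24
```

```text
tcp tray mm [ 9.64  4.14 47.43] rot err deg [-0.08  0.27  0.12] F tray [-0.7 -0.1 -1.3] t 5.775 0.263
shift [-0.0069 -0.0034  0.0468] turn [ 0.0009 -0.0031 -0.0014] | mm 23.7 deg 0.3
```

```bash
python3 w.py L 4.5 6.8 45 
```

```text
tcp tray mm [ 9.64  4.14 47.43] rot err deg [-0.08  0.27  0.12] F tray [-0.7 -0.1 -1.3] t 5.775 0.263
shift [-0.0103 -0.0053  0.0048] turn [ 0.0009 -0.0031 -0.0014] | mm 6.3 deg 0.3
```

>>> {"method": "jog_arm", "body": {"motion": "0 -0.01 -0.005 0.005 0 -0.003 -0.001;0 -0.01 -0.005 0.005 0 -0.003 -0.001;0 -0.01 -0.005 0.005 0 -0.003 -0.001;0 -0.01 -0.005 0.005 0 -0.003 -0.001;0 -0.01 -0.005 0.005 0 -0.003 -0.001"}}

```text
time: 6.4
tool_pos: [0.6323, 0.065, 0.1486]
tool_rot: [-0.023, 0.97, 0.106, 0.216]
contact_force: [0.6, 0.5, -1.7]
gripper_width: 0.263
grasp_force: 61.3
```

```bash
cat > v.py <<'E'
import sys
from d import *
# settled pose: pose before picture
n,nm=sys.argv[1:3];T=L if nm=="L" else K
s0=state();p0,R0=pose()
f=grab_frame("wrist");P=cloud(f);np.save(n+".npy",P);cv2.imwrite(f"pics/{n}.png",f["color"][...,::-1])
Rt=Rtray(T[1]);print("t",s0["time"],"tcp tray",(Rt.inv().apply(p0-T[0])*1e3).round(2),"rot",np.degrees((Rintray(T[1]).inv()*R0).as_rotvec()).round(2))
Q=Rt.inv().apply(P.reshape(-1,3)-T[0])*1e3;np.save(n+"_tray.npy",Q)
Q=Q[~np.isnan(Q[:,0])];
print("z hist",[(int(b),int(c)) for c,b in zip(*np.histogram(Q[(abs(Q[:,0])<90)&(abs(Q[:,1])<60),2],np.arange(-4,70,2)))])
E
python3 v.py w3 L; python3 edges.py w3 L
```

```text
t 6.4 tcp tray [ 5.1   7.35 45.19] rot [-0.07  0.1   0.02]
z hist [(-4, 2518), (-2, 444), (0, 1338), (2, 40), (4, 1330), (6, 3886), (8, 5589), (10, 19541), (12, 187), (14, 0), (16, 0), (18, 0), (20, 0), (22, 0), (24, 0), (26, 0), (28, 0), (30, 21), (32, 48), (34, 137), (36, 82), (38, 175), (40, 138), (42, 97), (44, 184), (46, 195), (48, 5126), (50, 9506), (52, 247), (54, 249), (56, 287), (58, 3502), (60, 7430), (62, 256), (64, 234), (66, 271)]
x 0.048 0.055 floor y [-35.4  48.7] 1391
y -0.035 -0.025 floor x [51.9 56.2]
y -0.025 -0.015 floor x [51.8 56.2]
y -0.005 0.005 floor x [51.3 55.8]
y 0.015 0.025 floor x [51.3 55.7]
y 0.025 0.035 floor x [51.3 55.7]
y 0.035 0.045 floor x [51.3 55.7]
```

```bash
cat > bar.py <<'E'
import sys
from d import *
Q=np.load(sys.argv[1]+"_tray.npy");Q=Q[~np.isnan(Q[:,0])];z0,z1=map(float,sys.argv[2:4])
t=Q[(Q[:,2]>z0)&(Q[:,2]<z1)&(abs(Q[:,1])<65)]
e=lambda a:np.percentile(a,[1,50,99]).round(1)
print("z",e(t[:,2]))
for y in range(-40,60,10):
    k=t[abs(t[:,1]-y)<4];
    if len(k)>50: print("y",y,"x",e(k[:,0]),len(k))
for x in range(0,70,5):
    k=t[abs(t[:,0]-x)<2]
    if len(k)>50: print("x",x,"y",e(k[:,1]),len(k))
E
python3 bar.py w3 48 52; python3 bar.py w3 58 62
```

```text
z [48.5 50.3 51.7]
y -30 x [31.9 44.1 54.9] 1128
y -20 x [31.9 43.9 55. ] 1453
y -10 x [16.2 43.6 55. ] 1495
y 0 x [30.9 43.4 54.8] 1519
y 10 x [30.9 43.5 54.9] 1510
y 20 x [16.3 43.6 54.9] 1505
y 30 x [31.9 43.9 54.9] 1460
y 40 x [31.9 43.9 54.9] 1458
y 50 x [32.3 43.8 54.3] 132
x 15 y [-10.5  -5.7  24.6] 66
x 30 y [-30.3   6.6  44.4] 407
x 35 y [-31.6   7.3  46. ] 2334
x 40 y [-31.7   7.3  45.9] 2409
x 45 y [-31.4   7.   46.1] 2440
x 50 y [-31.6   7.   46. ] 2552
x 55 y [-31.    7.   45.6] 1496
z [58.4 60.3 61.7]
y -10 x [11.8 16.1 17. ] 94
y 0 x [-33.6   1.8  30.8] 3624
y 10 x [-34.5   1.1  30.8] 3643
y 20 x [-33.    3.4  30.5] 1309
y 30 x [11.7 12.2 12.9] 85
x 0 y [-4.1  7.  18.4] 638
x 5 y [-4.1  7.  18.4] 666
x 10 y [-14.2   7.   29. ] 691
x 15 y [-10.    7.3  24.4] 853
x 20 y [-4.5  7.  18.8] 725
x 25 y [-4.4  7.  18.7] 746
x 30 y [-4.3  7.3 18.6] 702
```

>>> {"method": "jog_arm", "body": {"motion": "0 -0.0012 0.0011 0.015 0 0 0;0 -0.0012 0.0011 0.03 0 0 0;0 -0.0012 0.0011 0.038 0 0 0;0 -0.0012 0.0011 0.044 0 0 0;0 -0.0012 0.0011 0.044 0 0 0"}}

```text
time: 7.08
tool_pos: [0.6408, 0.0664, 0.1278]
tool_rot: [-0.023, 0.97, 0.106, 0.216]
contact_force: [-0.3, 0.2, -1.5]
gripper_width: 0.265
grasp_force: 61.4
```

```bash
python3 w.py L 4.5 6.8 20 
```

```text
tcp tray mm [ 4.16  6.82 22.68] rot err deg [-0.06  0.05  0.03] F tray [-0.8  0.3 -1.3] t 7.075 0.265
shift [0.0007 0.     0.0054] turn [ 0.0007 -0.0006 -0.0003] | mm 2.7 deg 0.1
```

>>> {"method": "jog_arm", "body": {"motion": "0 0.0004 0 0.006 0 0 0;0 0.0004 0 0.01 0 0 0;0 0.0004 0 0.014 0 0 0;0 0.0004 0 0.016 0 0 0;0 0.0004 0 0.016 0 0 0"}}

```text
time: 7.7
tool_pos: [0.6449, 0.0681, 0.1218]
tool_rot: [-0.024, 0.97, 0.106, 0.217]
contact_force: [-1.1, 5.2, 2.0]
gripper_width: 0.258
grasp_force: 61.8
```

```bash
python3 w.py L
```

```text
tcp tray mm [ 5.51  7.59 15.42] rot err deg [0.01 0.18 0.05] F tray [0.9 5.3 1.8] t 7.7 0.258
```

>>> {"method": "jog_arm", "body": {"motion": "0 0 0 0.001 0 0 0;0 0 0 0.002 0 0 0;0 0 0 0.003 0 0 0;0 0 0 0.004 0 0 0;0 0 0 0.004 0 0 0"}}

```text
time: 8.32
tool_pos: [0.645, 0.0681, 0.1217]
tool_rot: [-0.024, 0.97, 0.106, 0.216]
contact_force: [-16.0, 3.6, 15.9]
gripper_width: 0.263
grasp_force: 64.2
```

```bash
python3 w.py L
```

```text
tcp tray mm [ 5.57  7.62 15.23] rot err deg [ 0.02  0.06 -0.  ] F tray [-6.7  7.  20.6] t 8.325 0.263
```

>>> {"method": "jog_arm", "body": {"motion": "45 0 0 -0.003 0 0 0;45 0 0 -0.003 0 0 0;45 0 0 -0.003 0 0 0;45 0 0 -0.05 0 0 0;45 0 0 -0.15 0 0 0"}}

```text
time: 8.95
tool_pos: [0.6124, 0.0603, 0.1844]
tool_rot: [-0.023, 0.971, 0.106, 0.213]
contact_force: [1.4, 0.1, 0.4]
gripper_width: 0.454
grasp_force: 0.0
```

```bash
python3 w.py L; python3 v.py w4 L; python3 bar.py w4 18 22;python3 bar.py w4 28 32; python3 - <<'E'
from d import *
# next: above key
th=-.53;g=np.array([.5101,-.3764])-.009*np.array([np.cos(th),np.sin(th)]);p,R=pose()
go([p[0]-.1,p[1]-.05,p[2]+.06],R)
go([*g,.15],Rdown(th))
E
```

```text
tcp tray mm [ 1.72  7.03 86.2 ] rot err deg [ 0.   -0.26  0.07] F tray [ 1.4 -0.2 -0.2] t 8.95 0.454
t 8.95 tcp tray [ 1.72  7.03 86.2 ] rot [ 0.   -0.26  0.07]
z hist [(-4, 2090), (-2, 157), (0, 436), (2, 109), (4, 1114), (6, 2801), (8, 6613), (10, 21894), (12, 355), (14, 5), (16, 31), (18, 1520), (20, 5329), (22, 136), (24, 32), (26, 38), (28, 1667), (30, 5872), (32, 67), (34, 0), (36, 0), (38, 0), (40, 0), (42, 0), (44, 0), (46, 0), (48, 0), (50, 0), (52, 0), (54, 0), (56, 0), (58, 0), (60, 0), (62, 0), (64, 0), (66, 0)]
z [18.6 20.6 21.9]
y -30 x [31.9 44.1 55.4] 474
y -20 x [31.8 44.1 55.4] 687
y -10 x [31.9 43.7 55.4] 677
y 0 x [31.5 43.8 55.4] 729
y 10 x [31.4 43.8 55.4] 735
y 20 x [31.5 43.8 55.5] 693
y 30 x [32.  44.1 55.5] 684
y 40 x [32.  44.2 55.5] 689
y 50 x [32.3 44.6 55. ] 146
x 30 y [-29.1   5.5  44.2] 139
x 35 y [-30.9   8.2  46.9] 1133
x 40 y [-30.7   7.6  47. ] 1094
x 45 y [-30.6   8.1  46.8] 1189
x 50 y [-31.    8.1  47.1] 1133
x 55 y [-30.4   9.1  46.4] 821
z [28.6 30.5 31.8]
y 0 x [-68.4 -14.1  30.9] 2531
y 10 x [-68.4 -13.9  31.1] 2625
y 20 x [-68.1 -13.6  30.8] 1213
x 0 y [-3.5  8.7 19.9] 320
x 5 y [-3.5  8.2 19.8] 322
x 10 y [-3.9  7.6 19.7] 334
x 15 y [-3.9  7.6 19.6] 331
x 20 y [-3.8  8.1 19.5] 335
x 25 y [-3.7  8.1 19.9] 354
x 30 y [-3.6  8.1 19.3] 351
shift [-0.1442  0.055  -0.2015] turn [0. 0. 0.] | mm 126.9 deg 0.0
shift [-0.406   0.7945 -0.0922] turn [-0.1086 -0.2834  0.49  ] | mm 448.5 deg 49.5
```

View pics/w4.png

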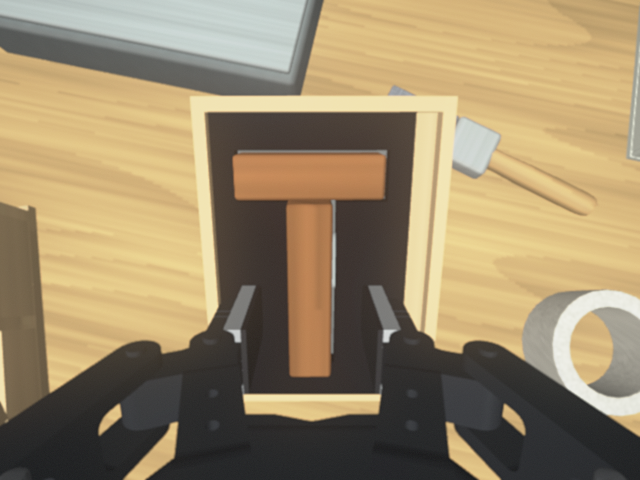

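>>> {"method": "jog_arm", "body": {"motion": "60 -0.406 0.795 -0.092 -0.1086 -0.2834 0.49;60 -0.406 0.795 -0.092 -0.1086 -0.2834 0.49;60 -0.406 0.795 -0.092 -0.1086 -0.2834 0.49;60 -0.406 0.795 -0.092 -0.1086 -0.2834 0.49;60 -0.406 0.795 -0.092 -0.1086 -0.2834 0.49"}}

```text
time: 9.62
tool_pos: [0.5354, -0.2425, 0.1565]
tool_rot: [0.001, 0.965, -0.263, -0.004]
contact_force: [0.6, -0.3, 0.1]
gripper_width: 0.599
grasp_force: 0.0
```

```bash
python3 - <<'E'
from h import *
th=-.53;g=np.array([.5101,-.3764])-.006*np.array([np.cos(th),np.sin(th)])
go([*g,.15],Rdown(th))
E
```

```text
shift [0.0806 0.2563 0.0133] turn [ 0.0025  0.0051 -0.0021] | mm 134.5 deg 0.5
```

>>> {"method": "jog_arm", "body": {"motion": "60 0.081 0.256 0.013 0.0025 0.005 -0.002;60 0.081 0.256 0.013 0.0025 0.005 -0.002;60 0.081 0.256 0.013 0.0025 0.005 -0.002;60 0.081 0.256 0.013 0.0025 0.005 -0.002;60 0.081 0.256 0.013 0.0025 0.005 -0.002"}}

```text
time: 10.25
tool_pos: [0.5061, -0.37, 0.1499]
tool_rot: [-0.001, 0.966, -0.26, 0.0]
contact_force: [0.7, -0.5, 0.4]
gripper_width: 0.6
grasp_force: 0.0
```

```bash
cat > c2.py <<'E'
from h import *
s=pose()
f=grab_frame("wrist");cv2.imwrite("pics/w5.png",f["color"][...,::-1]);P=cloud(f)
p=P.reshape(-1,3);p=p[~np.isnan(p[:,0])]
p=p[(np.hypot(p[:,0]-.51,p[:,1]+.37)<.11)&(p[:,2]>.010)&(p[:,2]<.045)]
print(len(p));p=p[::max(1,len(p)//2500)]
q,e=fit(p[:,:2],KEY,[(.5101,-.3764,-.53)]);print(q,e,np.percentile(p[:,2],[5,50,95]))
th=q[2];g=q[:2]-.006*np.array([np.cos(th),np.sin(th)])
go([*g,.0125],Rdown(th),s);print(s[0])
E
python3 c2.py
```

```text
8611
[ 0.51045487 -0.37738439 -0.52374812] 0.0 [0.01553772 0.02934023 0.03137357]
shift [0.0028 0.0088 0.2749] turn [-0.0008 -0.0002 -0.0011] | mm 137.5 deg 0.1
[ 0.50613187 -0.36997421  0.14993737]
```

>>> {"method": "jog_arm", "body": {"motion": "60 0.002 0.005 0.12 0 0 -0.001;60 0.002 0.005 0.24 0 0 -0.001;60 0.002 0.005 0.275 0 0 -0.001;60 0.002 0.005 0.275 0 0 -0.001;60 0.002 0.005 0.275 0 0 -0.001"}}

```text
time: 10.92
tool_pos: [0.5075, -0.3752, 0.0159]
tool_rot: [0.001, 0.966, -0.259, 0.003]
contact_force: [0.4, 0.5, 0.8]
gripper_width: 0.601
grasp_force: 0.0
```

```bash
python3 - <<'E'
from h import *
th=-.5237;g=np.array([.51045,-.3774])-.006*np.array([np.cos(th),np.sin(th)])
go([*g,.0145],Rdown(th));print(pose()[0])
E
```

```text
shift [-0.0047  0.0007  0.0028] turn [ 0.0003 -0.0038 -0.0007] | mm 2.7 deg 0.3
[ 0.50745218 -0.37524151  0.01589122]
```

>>> {"method": "jog_arm", "body": {"motion": "0 -0.003 0.0007 0 0 -0.002 0;0 -0.003 0.0007 0 0 -0.002 0;0 -0.003 0.0007 0 0 -0.002 0;0 -0.003 0.0007 0 0 -0.002 0;0 -0.003 0.0007 0 0 -0.002 0"}}

```text
time: 11.55
tool_pos: [0.5053, -0.3746, 0.0152]
tool_rot: [0.0, 0.966, -0.26, 0.001]
contact_force: [-1.0, 1.4, 7.1]
gripper_width: 0.26
grasp_force: 62.2
```

```bash
python3 - <<'E'
from d import *
p,R=pose();print(p,state()["grasp_force"],state()["gripper_width"])
intray(K,-.08,.01,.13,(p+[0,0,.25],R))
print(K[0]+Rtray(K[1]).apply([-.08,.01,.13]))
E
```

```text
[ 0.50527663 -0.37458118  0.01523116] 62.164281606674194 0.25996427077975093
shift [-0.7947 -1.0761  0.1547] turn [ 0.1377  0.2679 -0.6199] | mm 673.3 deg 59.2
[0.43155378 0.29016386 0.18751055]
```

>>> {"method": "jog_arm", "body": {"motion": "0 0 0 -0.12 0 0 0;0 0 0 -0.24 0 0 0;0 0 0 -0.36 0 0 0;0 0 0 -0.48 0 0 0;0 0 0 -0.5 0 0 0"}}

```text
time: 12.18
tool_pos: [0.506, -0.3755, 0.2694]
tool_rot: [0.002, 0.966, -0.26, 0.004]
contact_force: [0.2, 0.3, -2.8]
gripper_width: 0.265
grasp_force: 61.1
```

>>> {"method": "jog_arm", "body": {"motion": "0 -0.4 -0.54 0.07 0.07 0.134 -0.31;0 -0.4 -0.54 0.07 0.07 0.134 -0.31;0 -0.4 -0.54 0.07 0.07 0.134 -0.31;0 -0.4 -0.54 0.07 0.07 0.134 -0.31;0 -0.4 -0.54 0.07 0.07 0.134 -0.31"}}

```text
time: 12.8
tool_pos: [0.4676, -0.0631, 0.2279]
tool_rot: [-0.026, 0.993, -0.03, 0.107]
contact_force: [1.7, 0.3, -3.1]
gripper_width: 0.261
grasp_force: 61.0
```

```bash
python3 w.py K -80 10 130
```

```text
tcp tray mm [-163.68 -327.27  213.55] rot err deg [ -5.6  -11.78  26.82] F tray [ 0.2 -0.4 -3.5] t 12.8 0.261
shift [-0.1332 -0.6958  0.095 ] turn [ 0.0651  0.1371 -0.312 ] | mm 357.4 deg 29.8
```

>>> {"method": "jog_arm", "body": {"motion": "0 -0.133 -0.696 0.095 0.065 0.137 -0.312;0 -0.133 -0.696 0.095 0.065 0.137 -0.312;0 -0.133 -0.696 0.095 0.065 0.137 -0.312;0 -0.133 -0.696 0.095 0.065 0.137 -0.312;0 -0.133 -0.696 0.095 0.065 0.137 -0.312"}}

```text
time: 13.42
tool_pos: [0.4358, 0.245, 0.1923]
tool_rot: [-0.044, 0.955, 0.204, 0.212]
contact_force: [1.7, -0.2, -2.5]
gripper_width: 0.263
grasp_force: 61.0
```

```bash
python3 w.py K -80 10 130
```

```text
tcp tray mm [-91.15 -32.94 140.48] rot err deg [-0.13 -0.02 -0.13] F tray [ 0.2 -0.9 -2.8] t 13.425 0.263
shift [ 0.0225 -0.0859  0.0208] turn [0.0015 0.0002 0.0015] | mm 45.6 deg 0.2
```

>>> {"method": "jog_arm", "body": {"motion": "0 0.022 -0.086 0.02 0 0 0;0 0.022 -0.086 0.02 0 0 0;0 0.022 -0.086 0.02 0 0 0;0 0.022 -0.086 0.02 0 0 0;0 0.022 -0.086 0.02 0 0 0"}}

```text
time: 14.05
tool_pos: [0.4336, 0.2878, 0.1906]
tool_rot: [-0.044, 0.955, 0.203, 0.213]
contact_force: [0.2, -0.1, -2.7]
gripper_width: 0.259
grasp_force: 61.1
```

```bash
python3 v.py w6 K; cat > ke.py <<'E'
import sys
from d import *
Q=np.load(sys.argv[1]+"_tray.npy");Q=Q[~np.isnan(Q[:,0])]
m=(abs(Q[:,0])<75)&(abs(Q[:,1]-19)<45)&(abs(Q[:,2]-10)<4);b=Q[m]
A=np.c_[b[:,:2],np.ones(len(b))];k=np.ones(len(b),bool)
for _ in range(6):
    c=np.linalg.lstsq(A[k],b[k,2],rcond=None)[0];k=abs(b[:,2]-A@c)<1.5
print("face",c.round(4),k.sum(),"x",np.percentile(b[k,0],[1,99]).round(1))
fl=Q[abs(Q[:,2]-(Q[:,:2]@c[:2]+c[2]-10))<2.5];fl=fl[(abs(fl[:,1]-19)<60)]
for x in(-40,-30,-20,-10,0,10,20,26,36,42,48,54):
    y=fl[abs(fl[:,0]-x)<2,1]
    if len(y)>20:
        h,bn=np.histogram(y,np.arange(-45,85,3));print("floor x",x,"y hist",[(int(b_),int(v)) for v,b_ in zip(h,bn) if v>3],"pct",np.percentile(y[(y>-30)&(y<66)],[.5,99.5]).round(1))
for y in(-5,0,5,15,25,35,45):
    x=fl[(abs(fl[:,1]-y)<3)&(fl[:,0]<70),0]
    if len(x)>20: print("floor y",y,"x",np.percentile(x,[.5,99.5]).round(1))
E
python3 ke.py w6
```

```text
t 14.05 tcp tray [-77.89   6.96 132.4 ] rot [-0.17  0.15 -0.02]
z hist [(-4, 522), (-2, 1456), (0, 4174), (2, 4278), (4, 384), (6, 1004), (8, 2422), (10, 8892), (12, 9088), (14, 87), (16, 0), (18, 0), (20, 0), (22, 0), (24, 0), (26, 0), (28, 0), (30, 0), (32, 0), (34, 0), (36, 0), (38, 0), (40, 0), (42, 0), (44, 0), (46, 0), (48, 0), (50, 0), (52, 0), (54, 0), (56, 0), (58, 0), (60, 0), (62, 0), (64, 0), (66, 0)]
face [-8.00000e-04 -8.50000e-03  1.20707e+01] 12949 x [-73.7  62.4]
floor x -10 y hist [(-12, 18), (-9, 23), (-6, 30), (-3, 24), (0, 29), (3, 24), (6, 30), (9, 24), (12, 6)] pct [-10.4  12.1]
floor x 0 y hist [(-12, 15), (-9, 35), (-6, 34), (-3, 29), (0, 35), (3, 27), (6, 35), (9, 27), (12, 7)] pct [-10.4  12.1]
floor x 10 y hist [(-15, 18), (-12, 28), (-9, 35), (-6, 28), (-3, 35), (0, 34), (3, 28), (6, 34), (9, 29), (12, 6)] pct [-14.6  12. ]
floor x 20 y hist [(-18, 6), (-15, 25), (-12, 31), (-9, 31), (-6, 24), (-3, 31), (0, 31), (3, 24), (6, 30), (9, 24)] pct [-15.1  11.3]
floor x 26 y hist [(-15, 30), (-12, 32), (-9, 26), (-6, 30), (-3, 30), (0, 30), (3, 24), (6, 30), (9
[... 564 characters left out ...]
8 y hist [(-18, 13), (-15, 28), (-12, 34), (-9, 34), (-6, 33), (-3, 34), (0, 29), (3, 35), (6, 35), (9, 34), (12, 31), (15, 30), (18, 36), (21, 34), (24, 33), (27, 30), (30, 34), (33, 35), (36, 34), (39, 31), (42, 33), (45, 34), (48, 27)] pct [-15.7  50. ]
floor x 54 y hist [(-18, 9), (-15, 35), (-12, 34), (-9, 36), (-6, 34), (-3, 30), (0, 29), (3, 36), (6, 36), (9, 36), (12, 38), (15, 26), (18, 35), (21, 35), (24, 35), (27, 38), (30, 31), (33, 35), (36, 32), (39, 36), (42, 36), (45, 31), (48, 27)] pct [-15.6  49.8]
floor y -5 x [-16.  60.]
floor y 0 x [-16.   60.1]
floor y 5 x [-16.   60.3]
floor y 15 x [-14.4  60.5]
floor y 25 x [32.8 60.7]
floor y 35 x [32.8 61.1]
floor y 45 x [32.7 61.1]
```

View pics/w6.png

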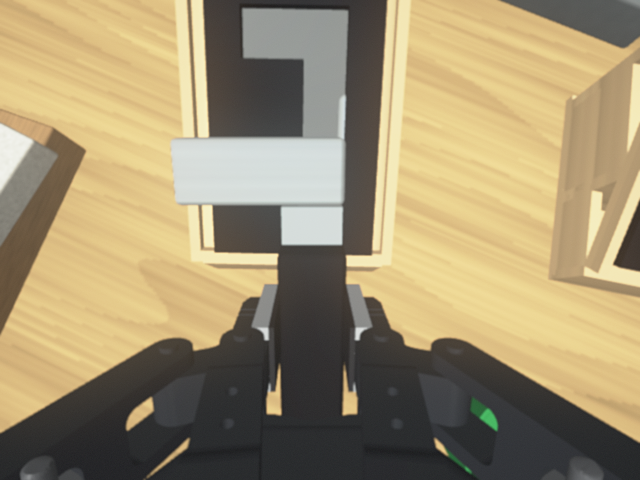

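```bash
cat >> d.py <<'E'
K=(K[0]+Rtray(.40).apply([0,0,.0019]),.40)
E
cat > re.py <<'E'
import sys
from d import *
n=sys.argv[1];P=np.load(n+".npy").reshape(-1,3);np.save(n+"_tray.npy",Rtray(K[1]).inv().apply(P-K[0])*1e3)
E
python3 re.py w6; python3 ke.py w6; python3 w.py K; python3 - <<'E'
import numpy as np
Q=np.load("w6_tray.npy");Q=Q[~np.isnan(Q[:,0])]
m=(abs(Q[:,0]+30)<40)&(Q[:,2]>80);print(np.histogram(Q[m,2],np.arange(100,170,2)))
E
python3 bar.py w6 129 138
```

```text
Traceback (most recent call last):
  File "re.py", line 2, in <module>
    from d import *
  File "d.py", line 1, in <module>
    from h import *
  File "h.py", line 1, in <module>
    import numpy as np, cv2
  File "re.py", line 3, in <module>
    n=sys.argv[1];P=np.load(n+".npy").reshape(-1,3);np.save(n+"_tray.npy",Rtray(K[1]).inv().apply(P-K[0])*1e3)
NameError: name 'np' is not defined
Traceback (most recent call last):
  File "ke.py", line 2, in <module>
    from d import *
  File "d.py", line 1, in <module>
    from h import *
  File "h.py", line 1, in <module>
    import numpy as np, cv2
  File "re.py", line 3, in <module>
    n=sys.argv[1];P=np.load(n+".npy").reshape(-1,3);np.save(n+"_tray.npy",Rtray(K[1]).inv().apply(P-K[0])*1e3)
NameError: name 'np' is not defined
Traceback (most recent call last):
  File "w.py", line 2, in <module>
    from d import *
  File "d.py", line 1, in <module>
    from h import *
  File "h.py", line 1, in <module>
    import numpy as np, cv2
  File "re.py", line 3, in <module>
    n=sys.argv[1];P=np.load(n+".npy").reshape(-1,3);np.save(n+"_tray.npy",Rtray(K[1]).inv().apply(P-K[0])*1e3)
NameError: name 'np' is not defined
Traceback (most recent call last):
  File "re.py", line 2, in <module>
    from d import *
  File "d.py", line 1, in <module>
    from h import *
  File "h.py", line 1, in <module>
    import numpy as np, cv2
Traceback (most recent call last):
  File "bar.py", line 2, in <module>
    from d import *
  File "d.py", line 1, in <module>
    from h import *
  File "h.py", line 1, in <module>
    import numpy as np, cv2
  File "re.py", line 3, in <module>
    n=sys.argv[1];P=np.load(n+".npy").reshape(-1,3);np.save(n+"_tray.npy",Rtray(K[1]).inv().apply(P-K[0])*1e3)
NameError: name 'np' is not defined
```

The script name shadowed `re`; renaming.

```bash
mv re.py retray.py; python3 retray.py w6; python3 ke.py w6 | sed 's/y hist.*pct/pct/'; python3 w.py K; python3 - <<'E'
import numpy as np
Q=np.load("w6_tray.npy");Q=Q[~np.isnan(Q[:,0])]
m=(abs(Q[:,0]+30)<40)&(Q[:,2]>80);h=np.histogram(Q[m,2],np.arange(100,170,2));print([(int(b),int(c)) for c,b in zip(*h)])
E
python3 bar.py w6 128 134
```

```text
face [-7.00000e-04 -0.00000e+00  1.01675e+01] 12811 x [-73.6  62.1]
floor x -10 pct [-10.6  11.9]
floor x 0 pct [-10.4  12.1]
floor x 10 pct [-14.5  12.2]
floor x 20 pct [-14.8  11.7]
floor x 26 pct [-14.6  11.8]
floor x 36 pct [-14.7  50.7]
floor x 42 pct [-14.5  50.8]
floor x 48 pct [-14.8  50.8]
floor x 54 pct [-14.6  50.8]
floor y -5 x [-15.9  60.1]
floor y 0 x [-16.  60.]
floor y 5 x [-16.1  60.1]
floor y 15 x [-1.8 60.3]
floor y 25 x [32.4 60.2]
floor y 35 x [32.2 60.4]
floor y 45 x [31.9 60.4]
tcp tray mm [-77.87   4.55 130.64] rot err deg [ 0.32  0.16 -1.07] F tray [-1.6  0.2 -2.6] t 14.1 0.261
[(100, 0), (102, 0), (104, 0), (106, 0), (108, 0), (110, 0), (112, 0), (114, 0), (116, 0), (118, 0), (120, 0), (122, 0), (124, 117), (126, 46), (128, 108), (130, 6272), (132, 6518), (134, 1140), (136, 159), (138, 166), (140, 192), (142, 255), (144, 2302), (146, 1263), (148, 104), (150, 106), (152, 116), (154, 125), (156, 131), (158, 124), (160, 138), (162, 158), (164, 134), (166, 186)]
z [130.1 132.  133.9]
y -10 x [-52.6 -28.2 -15.3] 119
y 0 x [-51.3 -29.4 -14. ] 2027
y 10 x [-51.6 -29.3 -14.2] 2023
y 20 x [-37.7 -25.6 -14.3] 1527
y 30 x [-37.8 -25.8 -14.5] 1502
y 40 x [-38.  -26.  -14.7] 1510
y 50 x [-38.2 -26.  -14.9] 1485
```

```bash
python3 w.py K -5.5 -1.3 45
```

```text
tcp tray mm [-77.87   4.55 130.64] rot err deg [ 0.32  0.16 -1.07] F tray [-1.6  0.2 -2.6] t 14.1 0.261
shift [0.144  0.0154 0.1716] turn [-0.0038 -0.0019  0.0125] | mm 112.3 deg 1.1
```

>>> {"method": "jog_arm", "body": {"motion": "0 0.06 0.006 0.07 -0.002 -0.001 0.006;0 0.12 0.013 0.14 -0.004 -0.002 0.0125;0 0.144 0.0154 0.17 -0.004 -0.002 0.0125;0 0.144 0.0154 0.17 -0.004 -0.002 0.0125;0 0.144 0.0154 0.17 -0.004 -0.002 0.0125"}}

```text
time: 14.72
tool_pos: [0.5287, 0.3227, 0.1446]
tool_rot: [-0.043, 0.957, 0.195, 0.212]
contact_force: [-0.7, -0.2, -2.5]
gripper_width: 0.263
grasp_force: 61.0
```

>>> {"method": "jog_arm", "body": {"motion": "0 0 0 0 0 0 0;0 0 0 0 0 0 0;0 0 0 0 0 0 0;0 0 0 0 0 0 0;0 0 0 0 0 0 0"}}

```text
time: 15.35
tool_pos: [0.5288, 0.3232, 0.1442]
tool_rot: [-0.043, 0.957, 0.195, 0.212]
contact_force: [-0.3, -0.2, -2.7]
gripper_width: 0.262
grasp_force: 61.0
```

```bash
python3 v.py w7 K; python3 ke.py w7 | sed 's/y hist.*pct/pct/'; python3 bar.py w7 44 49; python3 bar.py w7 57 62
```

```text
t 15.35 tcp tray [-5.630e+00  3.000e-02  4.569e+01] rot [ 0.03 -0.03 -0.1 ]
z hist [(-4, 1531), (-2, 582), (0, 741), (2, 269), (4, 3633), (6, 5356), (8, 11028), (10, 18262), (12, 70), (14, 0), (16, 0), (18, 0), (20, 0), (22, 0), (24, 0), (26, 0), (28, 0), (30, 0), (32, 0), (34, 0), (36, 1), (38, 106), (40, 55), (42, 6), (44, 1553), (46, 9818), (48, 2502), (50, 240), (52, 188), (54, 222), (56, 272), (58, 1065), (60, 9684), (62, 540), (64, 235), (66, 270)]
face [-5.00000e-04 -0.00000e+00  1.02197e+01] 23171 x [-63.4  74.6]
floor y -5 x [57.9 59.7]
floor y 0 x [57.9 59.7]
floor y 5 x [57.9 59.7]
floor y 15 x [57.8 60.1]
floor y 25 x [57.8 60.1]
floor y 35 x [57.8 60.1]
floor y 45 x [57.8 60.1]
z [45.1 46.9 48.9]
y -10 x [21.  43.7 58.1] 1401
y 0 x [21.  43.1 58.3] 1992
y 10 x [20.9 44.8 58.3] 1825
y 20 x [35.  47.1 58.3] 1501
y 30 x [34.9 47.  58.3] 1503
y 40 x [35.  47.1 58.3] 1500
y 50 x [35.2 47.  58.2] 614
x 20 y [-11.5   0.8  11.4] 143
x 25 y [-10.5   0.1  10.7] 343
x 30 y [-10.8   0.4  10.6] 355
x 35 y [-10.8  11.   48.3] 1217
x 40 y [-11.4  18.4  48.8] 1885
x 45 y [-11.3  18.9  48.9] 1947
x 50 y [-11.2  18.5  48.8] 2016
x 55 y [-11.4  19.4  48.9] 2041
x 60 y [-10.3  12.5  47.6] 209
z [57.8 60.9 61.9]
y -20 x [1.  1.7 6. ] 123
y -10 x [-43.8  -8.2  20.5] 2646
y 0 x [-45.4  -8.7  20.5] 3638
y 10 x [-44.1  -7.7  20.5] 2456
y 20 x [0.9 1.7 5.9] 110
x 0 y [-24.6  -0.4  24. ] 859
x 5 y [-17.4   0.   17. ] 872
x 10 y [-11.8  -0.3  11.5] 713
x 15 y [-12.    0.   11.7] 743
x 20 y [-11.6  -0.3  11.3] 695
```

```bash
python3 - <<'E'
import numpy as np
Q=np.load("w7_tray.npy");Q=Q[~np.isnan(Q[:,0])]
f=Q[(abs(Q[:,2]-.2)<2.5)&(abs(Q[:,0]-58.9)<.9)&(abs(Q[:,1]-19)<45)]
print(np.percentile(f[:,1],[.5,1,99,99.5]).round(1),len(f),np.histogram(f[:,1],np.arange(-26,66,4)))
E
python3 w.py K
```

```text
[-14.9 -14.4  50.5  50.6] 577 (array([ 0,  0,  9, 35, 36, 36, 32, 35, 36, 32, 36, 35, 34, 36, 34, 33, 36,
       37, 33, 12,  0,  0]), array([-26, -22, -18, -14, -10,  -6,  -2,   2,   6,  10,  14,  18,  22,
        26,  30,  34,  38,  42,  46,  50,  54,  58,  62]))
tcp tray mm [-5.63  0.   45.65] rot err deg [ 0.03 -0.03 -0.1 ] F tray [-1.1  0.4 -1.6] t 15.4 0.263
```

>>> {"method": "jog_arm", "body": {"motion": "0 -0.0008 0.0023 0.015 0 0 0;0 -0.0008 0.0023 0.03 0 0 0;0 -0.0008 0.0023 0.038 0 0 0;0 -0.0008 0.0023 0.045 0 0 0;0 -0.0008 0.0023 0.045 0 0 0"}}

```text
time: 16.02
tool_pos: [0.5376, 0.3256, 0.1232]
tool_rot: [-0.043, 0.957, 0.195, 0.212]
contact_force: [-0.3, 0.3, -2.5]
gripper_width: 0.268
grasp_force: 61.1
```

```bash
python3 w.py K
```

```text
tcp tray mm [-6.32 -1.18 22.78] rot err deg [ 0.03 -0.07 -0.1 ] F tray [-1.2  0.4 -2.2] t 16.025 0.268
```

Dropped in freely (2.3 mm below the face, no contact). Pressing on.

>>> {"method": "jog_arm", "body": {"motion": "0 0.0006 0 0.006 0 0 0;0 0.0006 0 0.01 0 0 0;0 0.0006 0 0.014 0 0 0;0 0.0006 0 0.0165 0 0 0;0 0.0006 0 0.0165 0 0 0"}}

```text
time: 16.65
tool_pos: [0.5416, 0.328, 0.1172]
tool_rot: [-0.044, 0.956, 0.195, 0.213]
contact_force: [-1.3, 4.7, 0.5]
gripper_width: 0.264
grasp_force: 61.4
```

>>> {"method": "jog_arm", "body": {"motion": "0 0 0 0.001 0 0 0;0 0 0 0.002 0 0 0;0 0 0 0.003 0 0 0;0 0 0 0.004 0 0 0;0 0 0 0.004 0 0 0"}}

```text
time: 17.27
tool_pos: [0.5418, 0.3281, 0.1167]
tool_rot: [-0.043, 0.957, 0.195, 0.212]
contact_force: [-13.8, -0.7, 11.6]
gripper_width: 0.265
grasp_force: 63.6
```

```bash
python3 w.py K
```

```text
tcp tray mm [-4.66 -0.56 14.87] rot err deg [ 0.08 -0.02 -0.1 ] F tray [-6.9  4.8 16. ] t 17.275 0.265
```

Home on the floor (14.9, 16 N). Release and retreat.

>>> {"method": "jog_arm", "body": {"motion": "45 0 0 -0.003 0 0 0;45 0 0 -0.003 0 0 0;45 0 0 -0.003 0 0 0;45 0 0 -0.05 0 0 0;45 0 0 -0.15 0 0 0"}}

```text
time: 17.9
tool_pos: [0.5114, 0.314, 0.1798]
tool_rot: [-0.042, 0.957, 0.195, 0.209]
contact_force: [0.5, -0.3, 0.5]
gripper_width: 0.449
grasp_force: 0.0
```

>>> {"method": "jog_arm", "body": {"motion": "45 0 0 -0.1 0 0 0;45 0 0 -0.1 0 0 0;45 0 0 -0.1 0 0 0;45 0 0 -0.1 0 0 0;45 0 0 -0.1 0 0 0"}}

```text
time: 18.52
tool_pos: [0.4929, 0.3066, 0.2257]
tool_rot: [-0.043, 0.957, 0.195, 0.21]
contact_force: [-0.9, -1.4, -0.1]
gripper_width: 0.449
grasp_force: 0.0
```

```bash
python3 v.py w8 K; python3 ke.py w8 | head -1; python3 bar.py w8 14.5 19; python3 bar.py w8 28.5 32; python3 - <<'E'
from h import *
f=grab_frame("scene");cv2.imwrite("pics/s2.png",f["color"][...,::-1])
E
```

```text
t 18.525 tcp tray [ -7.02  -1.35 136.23] rot [ 0.02 -0.22 -0.09]
z hist [(-4, 978), (-2, 439), (0, 600), (2, 135), (4, 1873), (6, 2590), (8, 7984), (10, 12810), (12, 98), (14, 1117), (16, 2701), (18, 530), (20, 12), (22, 19), (24, 17), (26, 46), (28, 1834), (30, 3187), (32, 21), (34, 0), (36, 0), (38, 0), (40, 0), (42, 0), (44, 0), (46, 0), (48, 0), (50, 0), (52, 0), (54, 0), (56, 0), (58, 0), (60, 0), (62, 0), (64, 0), (66, 0)]
face [-7.00000e-04 -2.00000e-04  1.02104e+01] 16154 x [-72.   74.2]
z [14.7 16.5 18.9]
y -10 x [21.7 41.8 58.7] 492
y 0 x [21.8 41.8 58.9] 670
y 10 x [21.7 44.2 59.1] 631
y 20 x [35.9 48.1 59.3] 453
y 30 x [35.8 47.4 59.3] 469
y 40 x [35.8 48.  59.3] 473
y 50 x [35.8 47.5 58.7] 204
x 25 y [-11.   -0.4  10.7] 174
x 30 y [-10.9  -0.4  10.7] 167
x 35 y [-10.8   6.2  47.5] 299
x 40 y [-11.1  19.   49. ] 567
x 45 y [-10.8  18.4  49.1] 626
x 50 y [-11.   18.9  48.9] 657
x 55 y [-10.9  19.4  49.1] 666
x 60 y [-10.6  20.2  48.5] 252
z [28.7 30.3 31.7]
y -10 x [-76.1 -24.3  20.3] 1222
y 0 x [-76.4 -24.1  20.4] 1678
y 10 x [-76.3 -25.8  20.4] 1203
x 0 y [-11.5   0.1  11.7] 214
x 5 y [-11.4   0.1  11.7] 226
x 10 y [-11.3   0.2  11.7] 219
x 15 y [-11.8  -0.5  11. ] 221
x 20 y [-11.9  -0.5  11.6] 194
```

View pics/w8.png

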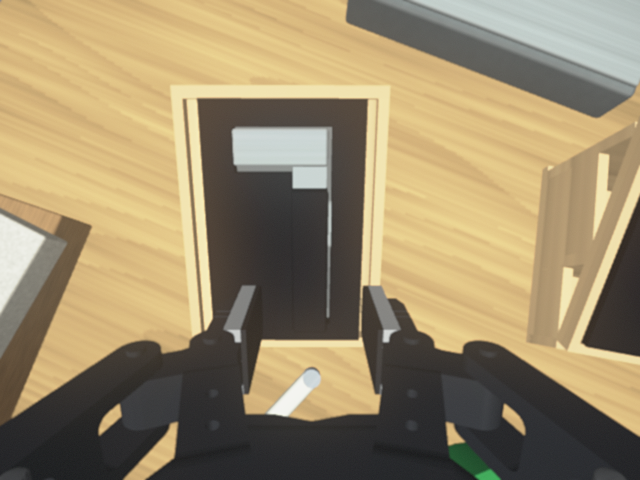

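View pics/s2.png

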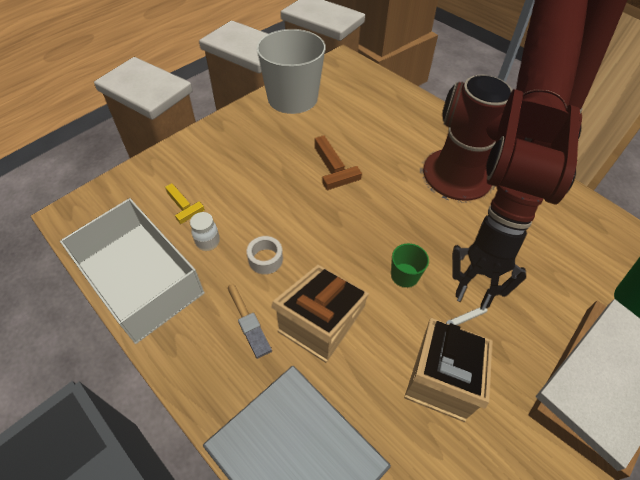

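In the wrist view the key lies flat in its recess, with the arm at (282,148). In the scene view the leveller is in its tray at (322,300) and the key in its tray at (455,368); the other objects are where they were.

```bash
python3 -c "
from plant import job_done
print(job_done())"
```

```text
the job is handed in; nothing more can be done
None
```

The leveller and then the hopper gate key are pressed home flat in their trays, head end uphill and released; the job was handed in at about 19 s.

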